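# Clamp a monitor's power unit in the repair jig

### The job

Make the clamping jig ready for work on the monitor's power unit: first put the screwdriver left on its bed into the tool tray, then slide the unit along the bed, flat, until its end is right up against the end stop. Push the handwheel round clockwise by its crank knob, just over one full turn, until it comes to its stop and the jaw holds the unit square against the rear fence (do not shove the jaw itself); then swing the lock lever fully over. Leave the jar, the tape roll and the multimeter where they are.

Things in the scene. Friction and masses are not known exactly. Their poses are not given: they have to be found in the camera images.
- jig: The clamping jig, fixed to the table: aluminium bed plate 250 x 460 mm, 15 mm thick. Origin on the table, z up; at yaw 0 its x points away from the robot, y to the left. Plate: x -0.150..0.100, y -0.230..0.230. Rear fence: dark bar along y, 30 mm high over the bed, face at x=+0.070, y -0.230..0.040. The unit's channel is the bed between fence and jaw (x -0.065..0.070), open towards -y.
- wheel (a joint): Angle (rad) of the horizontal steel handwheel, 160 mm across, three spokes, rim top 61 mm above the table. 0 = jaw open, knob on the jig's +y side of the axis; grows clockwise from above (jig +y towards +x); hard stop at 7.05. Starts at 0 to 0.5. Drives the jaw 6.5 mm per rad, stays where left, takes about 4 N at the knob.
- wheel_axis (a point): Point on the handwheel's axis, fixed on the jig at (-0.040, 0.135), 112 mm above the table (level with the knob's top).
- wheel_knob (a point): Centre of the top of the crank knob: an upright black cylinder 22 mm thick standing on the handwheel 60 mm from its axis. It is free from 62 mm to 112 mm above the table and does not spin.
- jaw: The steel jaw block (40 x 90 x 28 mm, with the grey pad in front) on the bed's near side; slides along jig x towards the rear fence when the handwheel turns. Origin at the jaw's rear-pad plane, 20 mm behind the pad's face, 1 mm over the bed, at jig y=-0.035.
- pad_face (a point): Centre of the jaw's grey pad face (110 mm along jig y, 28 mm high, centred at jig y=-0.035). Face at jig x=-0.065 with the jaw open. The pad is sprung and yields up to 15 mm: it meets a unit that lies against the rear fence at about 5.4 rad of the wheel, and presses with about 10 N at the wheel's stop.
- lock (a joint): Angle of the lock lever, rad: about 0 = leaning towards jig -y (open), 1.0 = leaning towards jig +y (locked, hard stop). It stays where it is left. It stands on a small grey block on the bed at jig (-0.120, -0.165).
- lock_tip (a point): Tip of the lock lever, a steel toggle about 70 mm long; swings in the jig's y-z plane.
- unit: The power unit: a loose flat steel case 100 mm (its x) x 130 mm (its y) x 40 mm high, about 0.6 kg, with black vent slots and a paper label on top. Origin: centre of its underside. It starts in the channel, 85 to 115 mm short of the end stop, up to 22 mm off the rear fence, and its axes are roughly the jig's.
- driver: Black-handled screwdriver, 110 mm long, handle 26 mm thick and about half of its length, lying on the bed between unit and end stop, across the channel. Its x axis runs from handle to blade; origin under its middle.
- driver_grip (a point): Middle of the screwdriver's handle, on its axis.
- driver_tip (a point): Tip of the screwdriver's blade.
- tray: The tool tray: an open grey plastic tray 210 mm (its x) x 140 mm (its y) x 30 mm high, walls and floor 4 mm, fixed, empty. Origin: centre of its underside on the table.
- jar: White jar with a lid, 56 mm across, 60 mm tall. Origin at the centre of its foot. Leave alone.
- tape: Cardboard-coloured tape roll lying flat, 90 mm across, 25 mm high. Origin at the centre of its underside. Leave alone.
- meter: Black multimeter lying flat, 150 x 75 x 35 mm. Origin at the centre of its underside. Leave alone.
- seat (a point): Where the unit's origin lies when it is home, against end stop and rear fence: jig (0.020, -0.035, 0.015), on the bed's top.
- end_stop (a point): Middle of the top edge of the end stop's face: a dark bar across the bed from jig x=-0.045 to 0.070, 16 mm thick, 30 mm high over the bed; the face, at jig y=+0.030, looks to jig -y. Behind it, under the handwheel, is a grey gearbox.

How it is judged:
By the outcome, as a careful person would: the job done as asked, in the order asked, and still so for the second after the job is handed in, with the robot touching nothing.
It also fails if it takes over 72 s, if anything falls off the work surface, if the arm or the gripper's body presses on something with over 40 N, if the wrist force passes 120 N, or if a joint passes its speed limit or range.

### The arm

A 6-joint arm with a two-finger parallel gripper is mounted at the origin on the work surface. World frame = base frame: x ahead of the robot, y to its left, z up, the work surface at z = 0. Lengths are in m, angles in rad, forces in N, time in s.
With the tool pointing down it reaches from about 0.3 to 0.75 m from the base axis. Payload 8.5 kg.
Tool frame: the origin (TCP) lies between the finger pads; the fingertips stand env.tip_extent ahead of it and the grasp point (between the pads) lies 11 mm behind it (env.tip_extent is the distance from the TCP to the fingertips, in m); z points along the fingers, y is the line along which they close (so a half turn about z gives the same grasp; the last joint's range is limited). The gripper opens to 85 mm and grips with 20 to 120 N. Pads are 22 mm wide; open, the fingers measure 114 mm over their backs; the gripper's body (76 mm by 85 mm) begins 54 mm behind the grasp point. The pads swing forward as they close: fully open they stand 13 mm farther back than shut.
Start: joints at [1.034, 0.381, 1.297, -0, 1.464, -0.215], TCP at [0.174, 0.522, 0.239] pointing down, gripper open.
Joint ranges: [-3.11, 3.11], [-0.89, 2.33], [0.22, 2.48], [-1.42, 4.56], [0.17, 2.85], [-2.88, 2.88]. Speed limits (rad/s): [2.39, 2.39, 3.14, 3.14, 3.14, 3.14].

### API

Orientations are given as [roll, pitch, yaw] about the fixed x, y, z axes, in that order (R = Rz(yaw) Ry(pitch) Rx(roll)).
In Python, from workcell import get_obs, cams, env gives the robot as it stands.
- The arm moves only by the shell command python3 -m pendant 'ROWS' [FORCE]. ROWS is JSON, a list of rows, each a list of 3 entries, a list of its own where there are three numbers: the turn, a rotation vector about the world's x, y, z each as a share of pi/2 rad, from -1 to 1, then the shift along the world's x, y, z each as a share of 0.25 m, from -1 to 1, then the closure, from -1 (fully open) to 1 (shut). In form: [[[ax, ay, az], [x, y, z], claw], ...]. A call has 1 to 20 rows; each row shifts and turns the commanded pose from where the row before left it; what a row does not reach is not made up. A row lasts 1/10 s, in which the tool goes at most 50 mm and 8.59 degrees, less where a joint would pass 70% of its speed; a pose out of reach is approached as far as the arm can. A call with a number of a shift or a turn outside -1 to 1 is refused whole. A call with a gripper value outside its range is refused whole. The fingers move at their own pace and stop on an object; FORCE is the grip in N (left out, the last holds). Time passes only in rows, so rows that do not move let the fingers close. It gives the time, the measured TCP pose, the force, the opening and the grip force at its end, in the units of the state.
- get_obs(): the state, without advancing time (a new reading comes with each control period).
- cams.snapshot(name): name is "side" or "top" or "wrist"; returns (picture, depth): 400x640x3 uint8, red, green, blue; 400x640 float32, m along the optical axis (not along the pixel's ray), 0 where there is no reading.
- cams.get_calibration(name): a dict with "fovy" (degrees; the focal length in pixels is half the picture's height over the tangent of half this angle, whatever the lens; pixels are square), "cx", "cy" (the principal point, pixels), "k1" (the pictures are not rectified: a ray, as slopes to the right and down, at radius r is drawn at 1 + k1 r^2 times it, then the intrinsics apply), "rvec" (rotation vector, rad) and "tvec" (3), from world to camera coordinates, as OpenCV has them. Camera axes: x right, y down, z forward; pixel columns grow to the right and rows downward; lengths in m; the calibration is good to about 2 mm. A picture is of the moment at which its call begins: read the wrist's pose just before it. get_calibration takes no time and is no camera call; for the wrist camera it gives the pose at the moment of the call.
- env.job_done(): hands the job in; it is judged then, once.
The state is a dict: "time_s": time; "joint_positions": joint angles; "joint_velocities": joint speeds; "tau": joint torques, N m; "tcp_pos": TCP position; "eef_rot": TCP orientation; "contact_force": force on the tool from outside, world axes, zero at the start; "moment": the same for the moment, N m; "finger_gap": finger opening in m; "grasp_force": force on a finger pad.
Only numpy, scipy, OpenCV 4.12 (cv2) and the standard library are available. Lean on these libraries where they do the work, as an engineer would, in place of code of your own. Each camera call takes 0.05 s, during which the arm holds its last target. There are 200 camera calls.

## Working session

There is one attempt and no reset: what is moved stays moved. The work goes in short steps, Python scripts to look and compute and a shell command to move; the robot and the scene stay as the last step left them, time stands still between calls to the robot, and variables do not carry over. Pictures are saved under pics/ and viewed, at most 12 in all, crops included, and the job is handed in when it is done.

```bash
ls; mkdir -p pics; cat > h.py <<'E'
import numpy as np, cv2
from workcell import get_obs, cams, env
def calib(n):
    c=cams.get_calibration(n); f=200/np.tan(np.radians(c['fovy'])/2)
    R=cv2.Rodrigues(np.array(c['rvec'],float))[0]; t=np.array(c['tvec'],float)
    return f,c['cx'],c['cy'],c['k1'],R,t
def rays(c,px):
    f,cx,cy,k1,R,t=c; px=np.atleast_2d(np.array(px,float))
    K=np.array([[f,0,cx],[0,f,cy],[0,0,1.]])
    u=cv2.undistortPoints(px.reshape(-1,1,2),K,np.array([k1,0,0,0.])).reshape(-1,2)
    return -R.T@t, np.c_[u,np.ones(len(u))]@R, u
def onplane(c,px,z):
    o,d,_=rays(c,px); return o+d*((z-o[2])/d[:,2])[:,None]
def cloud(c,D):
    v,u=np.mgrid[0:400,0:640]; px=np.c_[u.ravel(),v.ravel()]
    o,d,_=rays(c,px); return (o+d*D.reshape(-1,1)).reshape(400,640,3)
def proj(c,P):
    f,cx,cy,k1,R,t=c; K=np.array([[f,0,cx],[0,f,cy],[0,0,1.]])
    return cv2.projectPoints(np.atleast_2d(np.array(P,float)),cv2.Rodrigues(R)[0],t,K,np.array([k1,0,0,0.]))[0].reshape(-1,2)
def snap(n,fn=None):
    c=calib(n); I,D=cams.snapshot(n)
    if fn: cv2.imwrite('pics/'+fn,I[:,:,::-1])
    np.savez('pics/'+n+'.npz',I=I,D=D); return c,I,D
E
python3 - <<'E'
from h import *
print(env.tip_extent,get_obs())
for n in('top','side'):
    c,I,D=snap(n,n+'0.png'); print(n,[x if np.isscalar(x) else x.round(3).tolist() for x in c],(D>0).mean(), (-c[4].T@c[5]).round(3))
E
```

```text
pics
0.008 {'time_s': 0.0, 'joint_positions': array([ 1.03366636e+00,  3.81242643e-01,  1.29823159e+00,  2.58734976e-06,
        1.46358366e+00, -2.15301635e-01]), 'joint_velocities': array([ 0.00104329,  0.00034706, -0.00121421,  0.00195868,  0.00086479,
       -0.0013998 ]), 'tau': array([-4.15241529e-04, -4.48457873e+01, -2.31277210e+01, -1.62169663e-04,
        4.63595992e-03, -1.61517750e-05]), 'tcp_pos': array([0.17383113, 0.52153114, 0.23869655]), 'eef_rot': array([-3.14016180e+00, -3.15548981e-04,  2.81976382e+00]), 'contact_force': array([ 0.14826904, -1.25302639, -0.72531392]), 'moment': array([ 0.01165033, -0.0083966 , -0.00407929]), 'grasp_force': 0.0, 'finger_gap': 0.08554990165261417}
top [np.float64(402.7146751262017), 319.3673584922139, 198.56187211936455, -0.08551008598767496, [[-0.012, -1.0, 0.005], [-0.996, 0.012, -0.085], [0.085, -0.006, -0.996]], [0.005, 0.602, 1.054]] 0.996 [0.511 0.004 1.101]
side [np.float64(447.3843489914251), 313.7315757937448, 203.05791691782326, -0.0853989535364613, [[-0.942, -0.335, 0.0], [-0.236, 0.665, -0.709], [0.237, -0.668, -0.705]], [0.582, 0.199, 1.043]] 0.9960390625 [0.348 0.759 0.877]
```

View pics/top0.png

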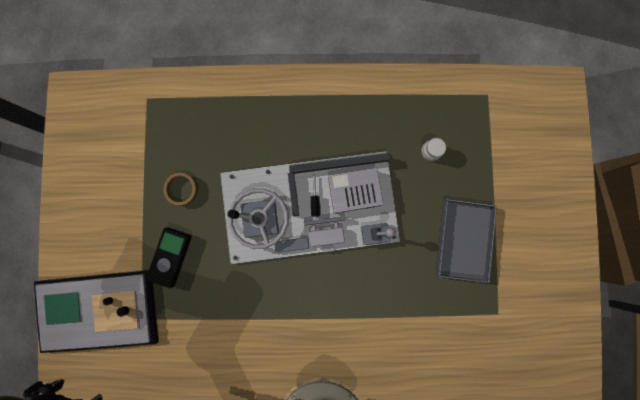

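View pics/side0.png

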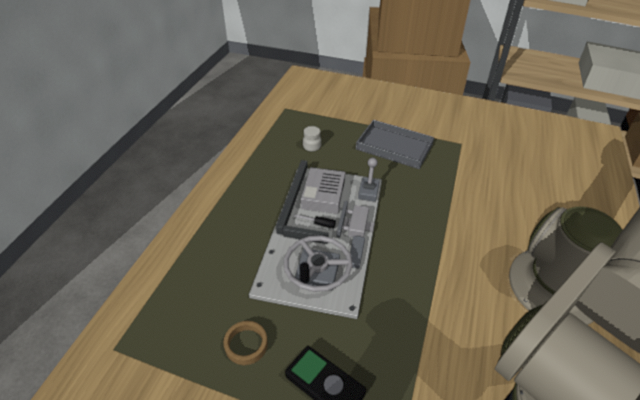

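The top view shows the jig at about (310,207), slightly turned, with the driver at (315,200), the unit at (357,190), the knob at (234,214) and the tray at (467,240). The side view agrees, with the lock lever standing at (372,165). I'll enlarge the jig.

```bash
python3 - <<'E'
from h import *
z=np.load('pics/top.npz');I=z['I'];cv2.imwrite('pics/topz.png',cv2.resize(I[145:270,215:405],None,fx=4.2,fy=4.2,interpolation=cv2.INTER_CUBIC)[:,:,::-1])
c=calib('top')
# plate corners guess
px=[(221,172),(228,263),(399,241)]
P=onplane(c,px,0.015);print(P.round(4))
X=cloud(c,z['D'])
# bright plate mask outline
h=X[...,2]
m=((h>0.008)&(X[...,0]>0.3)&(X[...,0]<0.75)&(abs(X[...,1])<0.3)).astype(np.uint8)
n,l,s,ce=cv2.connectedComponentsWithStats(m)
k=1+np.argmax(s[1:,4]);print(s[k],ce[k])
r=cv2.minAreaRect(np.argwhere(l==k)[:,::-1].astype(np.float32));print(r,cv2.boxPoints(r))
m2=((h>0.008)&(X[...,0]>0.2)&(X[...,0]<0.75)&(X[...,1]<-0.25)).astype(np.uint8)
n,l,s,ce=cv2.connectedComponentsWithStats(m2)
for k in range(1,n):
  if s[k,4]>50:
    p=X[l==k];print(s[k],p.mean(0).round(3),p.max(0).round(3))
    print(cv2.minAreaRect(p[:,:2].astype(np.float32)))
E
```

```text
[[ 0.6795  0.2654  0.015 ]
 [ 0.4327  0.2449  0.015 ]
 [ 0.4859 -0.216   0.015 ]]
[  220   151   180   113 15642] [308.95352257 207.15637387]
((309.4274597167969, 206.58348083496094), (93.34860229492188, 172.0420379638672), 82.61395263671875) [[218.12004 171.35481]
 [388.73453 149.23811]
 [400.73486 241.81215]
 [230.12039 263.92883]]
[421 141  25  20 377] [ 0.728 -0.309  0.049] [ 0.75  -0.285  0.065]
((0.7279382944107056, -0.31215551495552063), (0.04381733015179634, 0.05342148244380951), 0.2742078900337219)
[437 199  60  84 847] [ 0.486 -0.405  0.023] [ 0.598 -0.317  0.034]
((0.4849119186401367, -0.40162038803100586), (0.14424993097782135, 0.21350961923599243), 82.09233856201172)
```

View pics/topz.png

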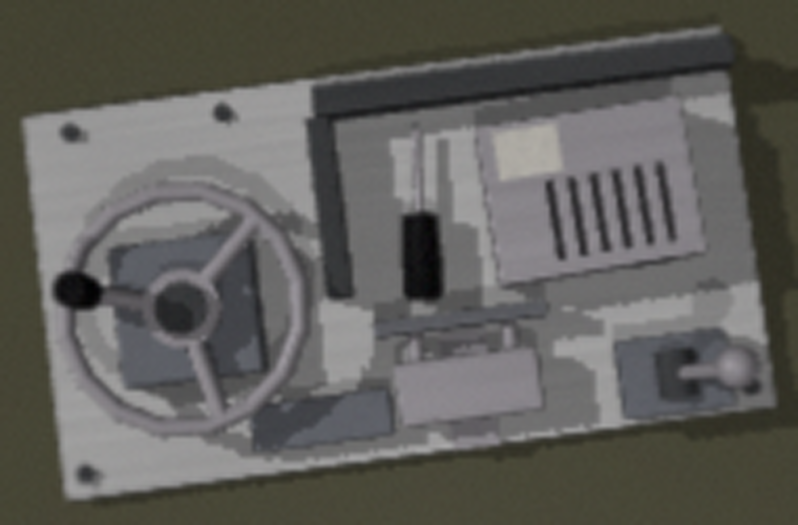

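The zoomed view shows the plate corners at (23,118), (68,498) and (775,405), and the knob at (77,290). The driver handle runs from (420,213) to (422,300) with its tip at (418,122). The unit's top corners are at (478,128), (680,97), (705,250) and (500,285), and the lock tip is at (738,367).

```bash
cat >> h.py <<'E'
def zp(p): return (np.atleast_2d(np.array(p,float))+.5)/4.2-.5+[215,145]
def tri(c1,p1,c2,p2):
    A=[];b=[]
    for c,p in((c1,p1),(c2,p2)):
        o,d,_=rays(c,p); d=d[0]/np.linalg.norm(d[0]); M=np.eye(3)-np.outer(d,d); A.append(M);b.append(M@o)
    s=np.linalg.lstsq(np.vstack(A),np.hstack(b),rcond=None); return s[0],s[1]
E
python3 - <<'E'
from h import *
c=calib('top');cs=calib('side')
W=onplane(c,zp([(23,118),(68,498),(775,405)]),0.015)
J=np.array([[.1,.23],[-.15,.23],[-.15,-.23]])
a=J-J.mean(0);b=W[:,:2]-W[:,:2].mean(0)
yaw=np.arctan2((a[:,0]*b[:,1]-a[:,1]*b[:,0]).sum(),(a*b).sum())
R=np.array([[np.cos(yaw),-np.sin(yaw)],[np.sin(yaw),np.cos(yaw)]])
o=W[:,:2].mean(0)-R@J.mean(0)
print('jig',o,yaw,'resid',(J@R.T+o-W[:,:2]).round(4).tolist())
np.savez('jig.npz',o=o,yaw=yaw,R=R)
inv=lambda p:(np.asarray(p)[...,:2]-o)@R
for n,p,z in(('hub',(182,303),.07),('knob',(77,290),.112),('drv',[(420,213),(422,300),(418,122)],.028),('unit',[(478,128),(680,97),(705,250),(500,285)],.055),('fence',[(313,85),(728,30),(318,118),(730,68)],.045),('stop',[(332,120),(350,295)],.045),('lockbase',(680,375),.05),('pad',[(378,325),(545,303)],.043)):
    w=onplane(c,zp(p),z);print(n,w.round(4).tolist(),'jig',inv(w).round(4).tolist())
p,r=tri(c,zp((738,367)),cs,(372,161));print('tip',p,r,inv(p))
p,r=tri(c,zp((182,303)),cs,(317,261));print('hub',p,r,inv(p))
E
```

```text
jig [0.60717069 0.02815776] 0.12001956879385133 resid [[0.0014, 0.0006], [-0.0014, 0.0012], [0.0, -0.0018]]
hub [[0.5538, 0.1558, 0.07]] jig [[-0.0377, 0.1331]]
knob [[0.5603, 0.2115, 0.112]] jig [[-0.0246, 0.1876]]
drv [[0.6111, 0.0101, 0.028], [0.5556, 0.0095, 0.028], [0.6696, 0.0107, 0.028]] jig [[0.0017, -0.0184], [-0.0534, -0.0124], [0.0599, -0.0248]]
unit [[0.6614, -0.0268, 0.055], [0.6797, -0.1538, 0.055], [0.5834, -0.167, 0.055], [0.5632, -0.0391, 0.055]] jig [[0.0473, -0.0611], [0.0502, -0.1893], [-0.047, -0.1909], [-0.0517, -0.0615]]
fence [[0.6915, 0.0767, 0.045], [0.7241, -0.1871, 0.045], [0.6704, 0.0736, 0.045], [0.6996, -0.1877, 0.045]] jig [[0.0896, 0.0381], [0.0903, -0.2277], [0.0683, 0.0376], [0.0659, -0.2253]]
stop [[0.6691, 0.0648, 0.045], [0.5586, 0.0543, 0.045]] jig [[0.0658, 0.029], [-0.0451, 0.0318]]
lockbase [[0.5061, -0.1503, 0.05]] jig [[-0.1217, -0.1651]]
pad [[0.5397, 0.0371, 0.043], [0.5522, -0.0676, 0.043]] jig [[-0.0659, 0.0169], [-0.0661, -0.0885]]
tip [ 0.51171805 -0.17627134  0.10582069] [2.81789312e-06] [-0.11924262 -0.1915298 ]
hub [0.55399858 0.15773742 0.05624053] [2.34446282e-07] [-0.03727483  0.13501388]
```

```bash
python3 -m pendant '[[[0,0,0.01],[0.08,-0.1,0],0],[[0,0,0.01],[0.08,-0.1,0],0],[[0,0,0.01],[0.08,-0.1,0],0],[[0,0,0.01],[0.08,-0.1,0],0],[[0,0,0.01],[0.08,-0.1,0],0],[[0,0,0.01],[0.08,-0.1,0],0],[[0,0,0.01],[0.08,-0.1,0],0],[[0,0,0.01],[0.08,-0.1,0],0],[[0,0,0.01],[0.08,-0.1,0],0],[[0,0,0.01],[0.08,-0.1,0],0],[[0,0,0.01],[0.08,-0.1,0],0],[[0,0,0.01],[0.08,-0.1,0],0],[[0,0,0.01],[0.08,-0.1,0],0],[[0,0,0.01],[0.08,-0.1,0],0],[[0,0,0.01],[0.08,-0.1,0],0],[[0,0,0.01],[0.08,-0.1,0],0],[[0,0,0.01],[0.08,-0.1,0],0],[[0,0,0.01],[0.08,-0.1,0],0],[[0,0,0.01],[0.08,-0.1,0],0],[[0,0,0.01],[0.04,-0.05,0],0]]' 40
python3 - <<'E'
from h import *
c,I,D=snap('wrist','w1.png')
o=get_obs();print(o['tcp_pos'],o['eef_rot'],o['finger_gap'],o['contact_force'])
E
```

```text
time_s: 2.1
tcp_pos: [0.565, 0.0322, 0.2386]
eef_rot: [-3.141, -0.001, 3.133]
contact_force: [-0.7, -0.4, -0.0]
finger_gap: 0.0423
grasp_force: 0.0
[0.56579228 0.03117525 0.23841178] [-3.14093030e+00 -5.37578840e-04  3.13271859e+00] 0.04273300485860291 [ 0.21406517 -1.58820802 -0.57299181]
```

View pics/w1.png

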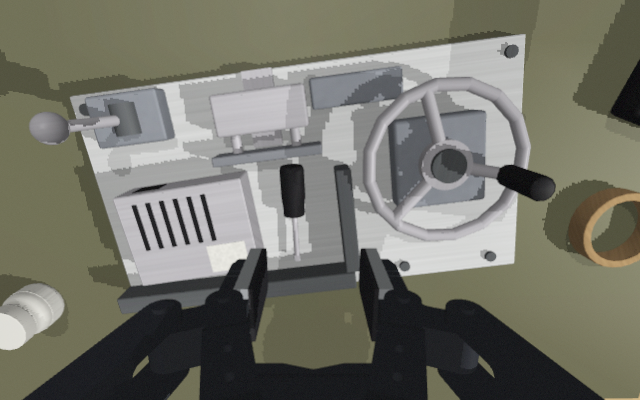

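The wrist view shows the driver handle from (291,166) to (293,216), the knob top at (543,188), the lock ball at (49,128), and plate corners at (71,97), (525,35) and (514,263).

```bash
python3 - <<'E'
from h import *
c=calib('wrist');j=np.load('jig.npz');inv=lambda p:(np.asarray(p)[...,:2]-j['o'])@j['R']
for n,p,z in(('plate',[(71,97),(525,35),(514,263)],.015),('knob',(543,188),.112),('drv',[(291,166),(293,216),(296,260)],.028),('stop',[(337,166)],.045),('unit',[(118,193),(243,172)],.055),('hub',(450,163),.07)):
    w=onplane(c,p,z);print(n,w.round(4).tolist(),'jig',inv(w).round(4).tolist())
ct=calib('top')
print(tri(ct,zp((738,367)),c,(49,128)),tri(ct,zp((77,290)),c,(543,188)))
E
```

```text
plate [[0.4873, -0.2166, 0.015], [0.4337, 0.2372, 0.015], [0.6794, 0.267, 0.015]] jig [[-0.1483, -0.2287], [-0.1472, 0.2283], [0.1003, 0.2285]]
knob [[0.5616, 0.2155, 0.112]] jig [[-0.0228, 0.1914]]
drv [[0.5583, 0.0072, 0.028], [0.6135, 0.0078, 0.028], [0.6665, 0.0098, 0.028]] jig [[-0.0511, -0.015], [0.0039, -0.0209], [0.0567, -0.0253]]
stop [[0.5554, 0.0539, 0.045]] jig [[-0.0484, 0.0318]]
unit [[0.5785, -0.1623, 0.055], [0.5585, -0.0375, 0.055]] jig [[-0.0513, -0.1856], [-0.0562, -0.0594]]
hub [[0.5486, 0.1554, 0.07]] jig [[-0.043, 0.1333]]
(array([ 0.51090353, -0.17648697,  0.10575038]), array([2.44919066e-07])) (array([0.55974002, 0.20999854, 0.11962227]), array([1.03906467e-07]))
```

```bash
python3 -m pendant '[[[0,0,0],[0.04,-0.046,-0.1],0],[[0,0,0],[0.038,-0.045,-0.1],0],[[0,0,0],[0,0,-0.12],0],[[0,0,0],[0,0,-0.12],0],[[0,0,0],[0,0,-0.12],0],[[0,0,0],[0,0,-0.12],0],[[0,0,0],[0,0,-0.08],0],[[0,0,0],[0,0,-0.06],0],[[0,0,0],[0,0,-0.03],0],[[0,0,0],[0,0,0],0],[[0,0,0],[0,0,0],1],[[0,0,0],[0,0,0],1],[[0,0,0],[0,0,0],1],[[0,0,0],[0,0,0],1],[[0,0,0],[0,0,0],1]]' 40
```

```text
time_s: 3.65
tcp_pos: [0.5839, 0.0115, 0.0277]
eef_rot: [-3.142, 0.002, 3.134]
contact_force: [-0.9, 0.5, 6.5]
finger_gap: 0.0236
grasp_force: 39.5
```

```bash
python3 -m pendant '[[[0,0,0],[0,0,0.06],1],[[0,0,0],[0,0,0.12],1],[[0,0,0],[0,0,0.15],1],[[0,0,0],[0,0,0.15],1],[[0,0,0],[0,0,0.15],1],[[0,0,0],[-0.02,-0.06,0.07],1],[[0,0,0],[-0.036,-0.12,0],1],[[0,0,0],[-0.036,-0.12,0],1],[[0,0,0],[-0.036,-0.12,0],1],[[0,0,0],[-0.036,-0.12,0],1],[[0,0,0],[-0.036,-0.12,0],1],[[0,0,0],[-0.036,-0.12,0],1],[[0,0,0],[-0.036,-0.12,0],1],[[0,0,0],[-0.036,-0.12,0],1],[[0,0,0],[-0.036,-0.12,0],1],[[0,0,0],[-0.036,-0.12,0],1],[[0,0,0],[-0.036,-0.12,0],1],[[0,0,0],[-0.036,-0.12,0],1],[[0,0,0],[-0.03,-0.09,0],1],[[0,0,0],[-0.03,-0.05,0],1]]'
python3 - <<'E'
from h import *
snap('wrist','w2.png');print(get_obs()['tcp_pos'],get_obs()['finger_gap'])
E
```

```text
time_s: 5.65
tcp_pos: [0.4546, -0.4, 0.2014]
eef_rot: [3.141, -0.0, 3.133]
contact_force: [-0.2, 0.4, -1.3]
finger_gap: 0.0235
grasp_force: 39.4
[ 0.45376782 -0.40101085  0.20140391] 0.023384593151775327
```

View pics/w2.png

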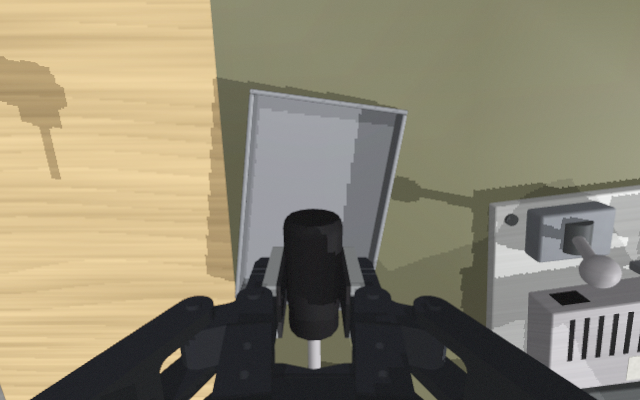

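The wrist view shows the driver held at about (313,275), pointing straight and hanging over the tray. I'll lower it.

```bash
python3 -m pendant '[[[0,0,0],[0,0,-0.13],1],[[0,0,0],[0,0,-0.15],1],[[0,0,0],[0,0,-0.15],1],[[0,0,0],[0,0,-0.14],1],[[0,0,0],[0,0,-0.09],1],[[0,0,0],[0,0,-0.04],1],[[0,0,0],[0,0,-0.02],1],[[0,0,0],[0,0,0],1],[[0,0,0],[0,0,0],0],[[0,0,0],[0,0,0],0],[[0,0,0],[0,0,0],0],[[0,0,0],[0,0,0.06],0],[[0,0,0],[0,0,0.12],0],[[0,0,0],[0,0,0.15],0],[[0,0,0],[0,0,0.15],0],[[0,0,0],[0,0,0.15],0],[[0,0,0],[0,0,0.15],0]]'
python3 - <<'E'
from h import *
snap('wrist','w3.png')
c,I,D=snap('top')
X=cloud(c,D)
m=((I.max(2)<45)&(abs(X[...,0]-.485)<.13)&(abs(X[...,1]+.4)<.1)&(X[...,2]>.008)&(X[...,2]<.06));print(m.sum(),X[m].mean(0) if m.any() else 0)
E
```

```text
time_s: 7.4
tcp_pos: [0.4553, -0.3983, 0.2189]
eef_rot: [-3.141, 0.0, 3.134]
contact_force: [1.2, -0.4, -0.8]
finger_gap: 0.0425
grasp_force: 0.0
217 [ 0.47068708 -0.39813505  0.02458421]
```

View pics/w3.png

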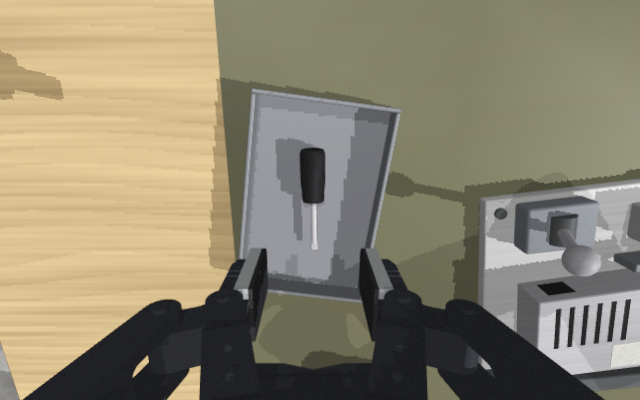

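The driver lies in the tray at (312,195), well inside. Next I'll plan the unit push.

```bash
cat >> h.py <<'E'
j=np.load('jig.npz')
def w(x,y): return j['R']@[x,y]+j['o']
def inv(p): return (np.asarray(p)[...,:2]-j['o'])@j['R']
E
python3 - <<'E'
from h import *
o=get_obs();print(o['joint_positions'].round(3),o['tcp_pos'].round(4))
p=w(-.001,-.235);print(p,(p-o['tcp_pos'][:2])/.25,'dir y',j['R']@[0,1])
E
```

```text
[-0.914  0.488  1.167  0.     1.475 -2.477] [ 0.4565 -0.3998  0.2228]
[ 0.63431482 -0.20527145] [0.71127921 0.77798537] dir y [-0.11973164  0.99280629]
```

```bash
python3 -m pendant '[[[0,0,-0.077],[0.059,0.065,0],0],[[0,0,-0.077],[0.059,0.065,0],0],[[0,0,-0.077],[0.059,0.065,0],0],[[0,0,-0.077],[0.059,0.065,0],0],[[0,0,-0.077],[0.059,0.065,0],0],[[0,0,-0.077],[0.059,0.065,0],0],[[0,0,-0.077],[0.059,0.065,0],0],[[0,0,-0.077],[0.059,0.065,0],0],[[0,0,-0.077],[0.059,0.065,0],0],[[0,0,-0.077],[0.059,0.065,0],0],[[0,0,-0.077],[0.059,0.065,0],0],[[0,0,-0.072],[0.062,0.063,0],0],[[0,0,0],[0,0,0],0]]'
```

```text
time_s: 8.8
tcp_pos: [0.6342, -0.202, 0.216]
eef_rot: [-3.141, -0.001, 1.691]
contact_force: [0.3, -0.5, -0.7]
finger_gap: 0.0424
grasp_force: 0.0
```

```bash
python3 -m pendant '[[[0,0,0],[0,0,-0.12],0],[[0,0,0],[0,0,-0.15],0],[[0,0,0],[0,0,-0.15],0],[[0,0,0],[0,0,-0.15],0],[[0,0,0],[0,0,-0.1],0],[[0,0,0],[0,0,-0.06],0],[[0,0,0],[0,0,0],0],[[0,0,0],[-0.005,0.04,0],0],[[0,0,0],[-0.005,0.04,0],0],[[0,0,0],[-0.005,0.04,0],0],[[0,0,0],[-0.005,0.04,0],0],[[0,0,0],[-0.005,0.04,0],0],[[0,0,0],[-0.005,0.04,0],0],[[0,0,0],[-0.005,0.04,0],0],[[0,0,0],[-0.005,0.04,0],0]]'
python3 - <<'E'
from h import *
o=get_obs();print(inv(o['tcp_pos']),o['contact_force'])
E
```

```text
time_s: 10.3
tcp_pos: [0.6232, -0.1233, 0.0345]
eef_rot: [3.141, 0.0, 1.69]
contact_force: [0.3, -5.0, 2.3]
finger_gap: 0.0424
grasp_force: 2.0
[-0.00221725 -0.15232202] [ 0.34070778 -4.99472103  2.27618216]
```

```bash
python3 -m pendant '[[[0,0,0],[-0.003,0.025,0],0],[[0,0,0],[-0.003,0.025,0],0],[[0,0,0],[-0.003,0.025,0],0],[[0,0,0],[-0.003,0.025,0],0],[[0,0,0],[-0.003,0.025,0],0],[[0,0,0],[-0.002,0.015,0],0],[[0,0,0],[0,0,0],0]]'; python3 -m pendant '[[[0,0,0],[-0.001,0.008,0],0],[[0,0,0],[-0.001,0.008,0],0],[[0,0,0],[0,0,0],0]]'
python3 - <<'E'
from h import *
o=get_obs();print(inv(o['tcp_pos']),o['contact_force'])
E
```

```text
time_s: 11.0
tcp_pos: [0.6186, -0.088, 0.034]
eef_rot: [-3.141, -0.001, 1.691]
contact_force: [0.4, 0.2, -0.0]
finger_gap: 0.0429
grasp_force: 0.0
time_s: 11.3
tcp_pos: [0.6181, -0.0846, 0.034]
eef_rot: [-3.141, -0.001, 1.69]
contact_force: [-0.6, -1.0, 0.3]
finger_gap: 0.0424
grasp_force: 0.3
[-0.00263642 -0.11325677] [-0.57335655 -1.03941234  0.28034452]
```

```bash
for k in 1; do python3 -m pendant '[[[0,0,0],[-0.001,0.008,0],0],[[0,0,0],[0,0,0],0]]'|grep -E 'tcp|contact'; python3 -m pendant '[[[0,0,0],[-0.001,0.008,0],0],[[0,0,0],[0,0,0],0]]'|grep -E 'tcp|contact'; python3 -m pendant '[[[0,0,0],[-0.001,0.008,0],0],[[0,0,0],[0,0,0],0]]'|grep -E 'tcp|contact'; done
```

```text
tcp_pos: [0.618, -0.0826, 0.0341]
contact_force: [0.0, 0.1, -0.4]
tcp_pos: [0.6179, -0.0814, 0.0343]
contact_force: [0.6, -4.3, -1.9]
tcp_pos: [0.6179, -0.0813, 0.0345]
contact_force: [-0.6, -13.9, -1.1]
```

```bash
python3 -m pendant '[[[0,0,0],[0.01,-0.08,0],0],[[0,0,0],[0.01,-0.1,0],0],[[0,0,0],[0,0,0.12],0.5],[[0,0,0],[0,0,0.15],1],[[0,0,0],[0,0,0.15],1],[[0,0,0],[0,0,0.15],1],[[0,0,0],[0,0,0.1],1],[[0,0,0],[0,0,0],1]]'
python3 - <<'E'
from h import *
o=get_obs();q=o['tcp_pos'];print(inv(q),o['joint_positions'].round(2))
p=w(-.04+.06*np.sin(-.35),.135+.06*np.cos(.35));print(p,(p-q[:2])/.25,(.08-q[2])/.25)
c,I,D=snap('wrist','w4.png')
E
```

```text
time_s: 12.7
tcp_pos: [0.6239, -0.1248, 0.206]
eef_rot: [3.135, 0.003, 1.69]
contact_force: [1.3, -0.0, -0.2]
finger_gap: 0.0
grasp_force: 0.0
[-0.00169294 -0.15381968] [-0.38  0.55  1.1   0.    1.48 -0.5 ]
[0.52412045 0.21089091] [-0.39914628  1.34259598] -0.5041942484972044
```

View pics/w4.png

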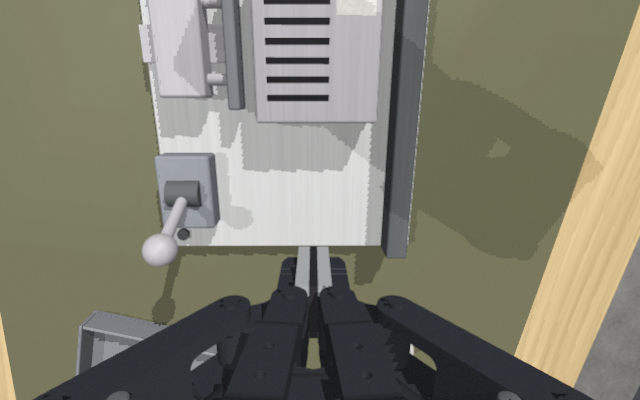

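The wrist view shows the unit square on the bed, with its end edge at row 122 (columns 255-376). Now I'll move to the handwheel.

```bash
python3 -m pendant '[[[0,0,0],[-0.028,0.096,0],1],[[0,0,0],[-0.028,0.096,0],1],[[0,0,0],[-0.028,0.096,0],1],[[0,0,0],[-0.028,0.096,0],1],[[0,0,0],[-0.028,0.096,0],1],[[0,0,0],[-0.028,0.096,0],1],[[0,0,0],[-0.028,0.096,0],1],[[0,0,0],[-0.028,0.096,0],1],[[0,0,0],[-0.028,0.096,0],1],[[0,0,0],[-0.028,0.096,0],1],[[0,0,0],[-0.028,0.096,0],1],[[0,0,0],[-0.028,0.096,0],1],[[0,0,0],[-0.03,0.096,0],1],[[0,0,0],[-0.033,0.095,0],1],[[0,0,0],[0,0,0],1]]'
python3 - <<'E'
from h import *
o=get_obs();q=o['tcp_pos'];print(inv(q),q,o['joint_positions'].round(2))
c,I,D=snap('wrist','w5.png')
p=w(-.04+.06*np.sin(-.35),.135+.06*np.cos(.35));print(p,(p-q[:2])/.25,(.08-q[2])/.25)
a=np.arange(-.35,6.9,.2);ax=w(-.04,.135)
P=np.array([w(-.04+.06*np.sin(t),.135+.06*np.cos(t)) for t in a])
for t,d in zip(a[1:],np.diff(P,axis=0)/.25): print(round(t,2),d.round(3).tolist(),end=' ')
E
```

```text
time_s: 14.25
tcp_pos: [0.5215, 0.2138, 0.2005]
eef_rot: [-3.139, -0.001, 1.693]
contact_force: [-0.5, 0.0, -0.6]
finger_gap: 0.0
grasp_force: 0.0
[-0.06280793  0.19452525] [0.52152376 0.21376356 0.20045403] [0.18 0.44 1.32 0.   1.38 0.06]
[0.52412045 0.21089091] [ 0.01038676 -0.0114906 ] -0.481816119722735
-0.15 [0.045, 0.017] 0.05 [0.047, 0.008] 0.25 [0.048, -0.001] 0.45 [0.047, -0.011] 0.65 [0.044, -0.02] 0.85 [0.039, -0.028] 1.05 [0.032, -0.035] 1.25 [0.025, -0.041] 1.45 [0.016, -0.045] 1.65 [0.007, -0.047] 1.85 [-0.003, -0.048] 2.05 [-0.012, -0.046] 2.25 [-0.021, -0.043] 2.45 [-0.029, -0.038] 2.65 [-0.036, -0.031] 2.85 [-0.042, -0.023] 3.05 [-0.046, -0.015] 3.25 [-0.048, -0.005] 3.45 [-0.048, 0.004] 3.65 [-0.046, 0.014] 3.85 [-0.042, 0.022] 4.05 [-0.037, 0.03] 4.25 [-0.03, 0.037] 4.45 [-0.022, 0.042] 4.65 [-0.013, 0.046] 4.85 [-0.004, 0.048] 5.05 [0.006, 0.048] 5.25 [0.015, 0.046] 5.45 [0.024, 0.042] 5.65 [0.032, 0.036] 5.85 [0.038, 0.029] 6.05 [0.043, 0.021] 6.25 [0.046, 0.012] 6.45 [0.048, 0.003] 6.65 [0.047, -0.007] 6.85 [0.045, -0.016]
```

View pics/w5.png

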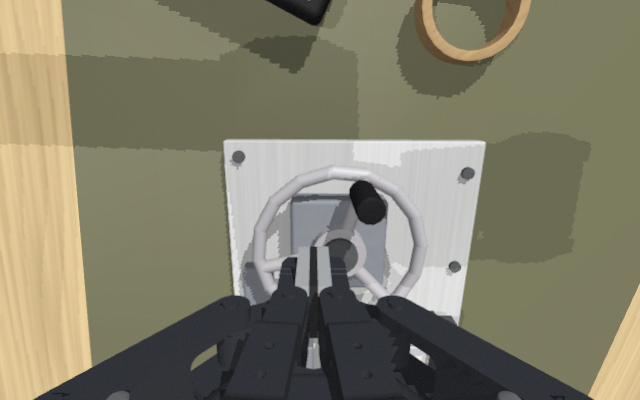

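The view shows the knob at (370,207), to the +x side of the closed fingers at (315,250), so the fingers can go down behind it.

```bash
python3 -m pendant '[[[0,0,0],[0.01,-0.011,-0.1],1],[[0,0,0],[0,0,-0.15],1],[[0,0,0],[0,0,-0.12],1],[[0,0,0],[0,0,-0.08],1],[[0,0,0],[0,0,-0.03],1],[[0,0,0],[0,0,0],1],[[0,0,0],[0.045,0.017,0],1],[[0,0,0],[0.047,0.008,0],1],[[0,0,0],[0.048,-0.001,0],1],[[0,0,0],[0.047,-0.011,0],1]]'
python3 - <<'E'
from h import *
o=get_obs();q=o['tcp_pos'];print(inv(q)-[-.04,.135])
E
```

```text
time_s: 15.3
tcp_pos: [0.5716, 0.2118, 0.0825]
eef_rot: [-3.139, 0.0, 1.69]
contact_force: [-4.8, -0.0, -0.6]
finger_gap: -0.0001
grasp_force: 2.1
[0.02669867 0.05161773]
```

```bash
python3 -m pendant '[[[0,0,0],[0.044,-0.02,0],1],[[0,0,0],[0.039,-0.028,0],1],[[0,0,0],[0.032,-0.035,0],1],[[0,0,0],[0.025,-0.041,0],1],[[0,0,0],[0.016,-0.045,0],1],[[0,0,0],[0.007,-0.047,0],1],[[0,0,0],[-0.003,-0.048,0],1],[[0,0,0],[-0.012,-0.046,0],1],[[0,0,0],[-0.021,-0.043,0],1],[[0,0,0],[-0.029,-0.038,0],1]]'
python3 - <<'E'
from h import *
o=get_obs();q=o['tcp_pos'];d=inv(q)-[-.04,.135];print(d,np.hypot(*d),np.arctan2(*d))
E
```

```text
time_s: 16.3
tcp_pos: [0.5977, 0.1137, 0.0826]
eef_rot: [3.138, -0.0, 1.69]
contact_force: [2.4, 2.2, 1.1]
finger_gap: -0.0001
grasp_force: 1.8
[ 0.04081564 -0.0489453 ] 0.0637303572237909 2.4465181422393973
```

```bash
python3 -m pendant '[[[0,0,0],[-0.041,-0.027,0],1],[[0,0,0],[-0.045,-0.02,0],1],[[0,0,0],[-0.046,-0.015,0],1],[[0,0,0],[-0.048,-0.005,0],1],[[0,0,0],[-0.048,0.004,0],1],[[0,0,0],[-0.046,0.014,0],1],[[0,0,0],[-0.042,0.022,0],1],[[0,0,0],[-0.037,0.03,0],1],[[0,0,0],[-0.03,0.037,0],1]]'
python3 - <<'E'
from h import *
o=get_obs();q=o['tcp_pos'];d=inv(q)-[-.04,.135];print(d,np.hypot(*d),np.arctan2(*d)%6.283)
E
```

```text
time_s: 17.2
tcp_pos: [0.5017, 0.1238, 0.0825]
eef_rot: [3.138, 0.002, 1.69]
contact_force: [3.0, -3.3, 0.3]
finger_gap: -0.0002
grasp_force: 1.9
[-0.05329376 -0.02742832] 0.0599377776165937 4.236894629908946
```

```bash
python3 -m pendant '[[[0,0,0],[-0.022,0.042,0],1],[[0,0,0],[-0.013,0.046,0],1],[[0,0,0],[-0.004,0.048,0],1],[[0,0,0],[0.006,0.048,0],1],[[0,0,0],[0.015,0.046,0],1],[[0,0,0],[0.024,0.042,0],1],[[0,0,0],[0.032,0.036,0],1],[[0,0,0],[0.038,0.029,0],1]]'
python3 - <<'E'
from h import *
o=get_obs();q=o['tcp_pos'];d=inv(q)-[-.04,.135];print(d,np.hypot(*d),np.arctan2(*d)%6.283)
E
```

```text
time_s: 18.0
tcp_pos: [0.5192, 0.2086, 0.0819]
eef_rot: [-3.139, 0.002, 1.691]
contact_force: [-3.3, -5.9, 5.2]
finger_gap: -0.0001
grasp_force: 4.3
[-0.02571126  0.05464982] 0.06039595442653271 5.843251762887806
```

```bash
python3 -m pendant '[[[0,0,0],[0.043,0.021,0],1],[[0,0,0],[0.046,0.012,0],1],[[0,0,0],[0.024,0.002,0],1],[[0,0,0],[0,0,0],1]]'|grep -E 'tcp|cont'; python3 -m pendant '[[[0,0,0],[0.012,0,0],1],[[0,0,0],[0.012,0,0],1],[[0,0,0],[0,0,0],1]]'|grep -E 'tcp|cont'
python3 - <<'E'
from h import *
o=get_obs();q=o['tcp_pos'];d=inv(q)-[-.04,.135];print(d,np.hypot(*d),np.arctan2(*d)%6.283)
E
```

```text
tcp_pos: [0.5478, 0.2169, 0.0819]
contact_force: [-1.8, -3.3, 4.1]
tcp_pos: [0.5526, 0.2164, 0.0818]
contact_force: [-6.1, -8.1, 5.7]
[0.00833558 0.05846092] 0.059052186223541185 0.14162913794194243
```

```bash
for i in 1; do python3 -m pendant '[[[0,0,0],[0.012,-0.002,0],1],[[0,0,0],[0.012,-0.002,0],1],[[0,0,0],[0,0,0],1]]'|grep -E 'tcp|cont'; python3 -m pendant '[[[0,0,0],[0.01,-0.002,0],1],[[0,0,0],[0.01,-0.002,0],1],[[0,0,0],[0,0,0],1]]'|grep -E 'tcp|cont';  done
python3 - <<'E'
from h import *
o=get_obs();q=o['tcp_pos'];d=inv(q)-[-.04,.135];print(d,np.hypot(*d),np.arctan2(*d)%6.283)
c=calib('top');s=cams.snapshot('top')[0]
cv2.imwrite('pics/topz2.png',cv2.resize(s[145:270,215:405],None,fx=4.2,fy=4.2,interpolation=cv2.INTER_CUBIC)[:,:,::-1])
E
```

```text
tcp_pos: [0.5582, 0.2155, 0.0817]
contact_force: [-7.3, -7.2, 4.1]
tcp_pos: [0.5629, 0.2149, 0.0815]
contact_force: [-8.3, -6.7, 4.3]
[0.01840328 0.05569313] 0.05865496913991762 0.31914496166609396
```

```bash
python3 -m pendant '[[[0,0,0],[0.01,-0.004,0],1],[[0,0,0],[0,0,0],1]]'|grep -E 'tcp|cont'; python3 -m pendant '[[[0,0,0],[0.01,-0.004,0],1],[[0,0,0],[0,0,0],1]]'|grep -E 'tcp|cont'; python3 -m pendant '[[[0,0,0],[0.01,-0.004,0],1],[[0,0,0],[0,0,0],1]]'|grep -E 'tcp|cont'
```

```text
tcp_pos: [0.5632, 0.2149, 0.0815]
contact_force: [-18.4, -2.7, 10.5]
tcp_pos: [0.5634, 0.2148, 0.0815]
contact_force: [-29.0, 1.0, 15.5]
tcp_pos: [0.5635, 0.2147, 0.0815]
contact_force: [-40.0, 5.1, 21.9]
```

```bash
python3 -m pendant '[[[0,0,0],[-0.06,0.008,0],1],[[0,0,0],[-0.04,0.005,0.02],1],[[0,0,0],[0,0,0.1],1],[[0,0,0],[0,0,0.15],1],[[0,0,0],[0,0,0.13],1],[[0,0,0],[0,0,0.08],1],[[0,0,0],[0,0,0],1]]'
python3 - <<'E'
from h import *
o=get_obs();q=o['tcp_pos'];p=w(-.119,-.238);print(q,p,(p-q[:2])/.25)
c,I,D=snap('side')
cv2.imwrite('pics/s2.png',cv2.resize(I[140:330,240:400],None,fx=3,fy=3,interpolation=cv2.INTER_CUBIC)[:,:,::-1])
E
```

```text
time_s: 20.65
tcp_pos: [0.5485, 0.2161, 0.205]
eef_rot: [3.136, -0.0, 1.691]
contact_force: [0.4, 0.2, 0.2]
finger_gap: -0.0003
grasp_force: 0.0
[0.54852388 0.21612821 0.2050005 ] [ 0.51752287 -0.2223782 ] [-0.12400403 -1.75402562]
```

View pics/s2.png

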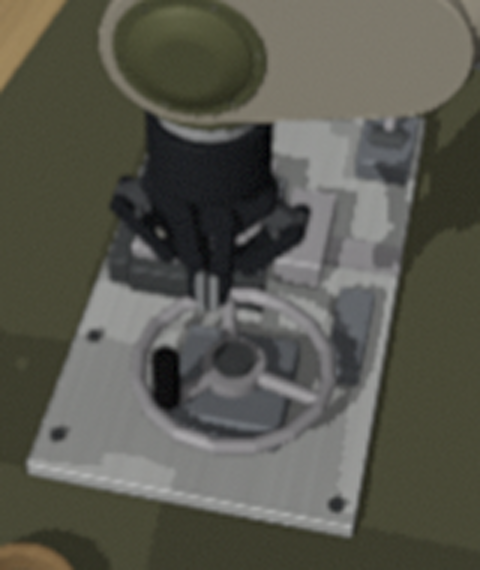

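The side view shows the knob at (167,378), about 0.77 rad past the zero position after a full turn, while the arm hides the unit. I'll move to the lock and check the unit from above.

```bash
python3 -m pendant '[[[0,0,0],[-0.009,-0.1,0],1],[[0,0,0],[-0.009,-0.125,0],1],[[0,0,0],[-0.009,-0.125,0],1],[[0,0,0],[-0.009,-0.125,0],1],[[0,0,0],[-0.009,-0.125,0],1],[[0,0,0],[-0.009,-0.125,0],1],[[0,0,0],[-0.009,-0.125,0],1],[[0,0,0],[-0.009,-0.125,0],1],[[0,0,0],[-0.009,-0.125,0],1],[[0,0,0],[-0.009,-0.125,0],1],[[0,0,0],[-0.009,-0.125,0],1],[[0,0,0],[-0.009,-0.125,0],1],[[0,0,0],[-0.009,-0.125,0],1],[[0,0,0],[-0.007,-0.125,0],1],[[0,0,0],[0,-0.029,0],1],[[0,0,0],[0,0,0],1]]'
python3 - <<'E'
from h import *
o=get_obs();q=o['tcp_pos'];print(q,inv(q))
c,I,D=snap('top')
cv2.imwrite('pics/t3.png',cv2.resize(I[145:270,215:405],None,fx=4.2,fy=4.2,interpolation=cv2.INTER_CUBIC)[:,:,::-1])
E
```

```text
time_s: 22.3
tcp_pos: [0.5162, -0.2231, 0.2005]
eef_rot: [-3.14, -0.002, 1.689]
contact_force: [0.4, -1.1, 0.5]
finger_gap: 0.0001
grasp_force: 0.0
[ 0.5162222  -0.22313918  0.20045342] [-0.12038243 -0.23859977]
```

View pics/t3.png

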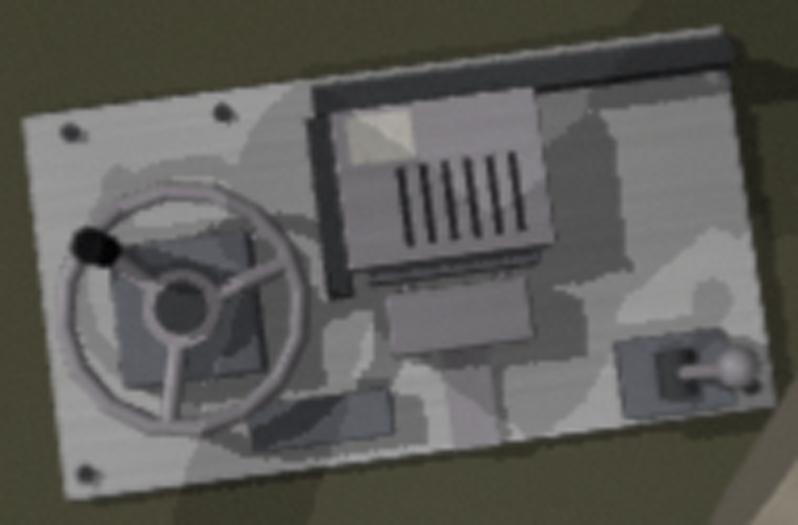

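The top view shows the unit flush with the fence and end stop, with corners at (333,112), (535,90), (552,243) and (350,268). The jaw is pressed on it, and the knob is at (95,247). I'll check the numbers.

```bash
python3 - <<'E'
from h import *
c=calib('top')
u=inv(onplane(c,zp([(333,112),(535,90),(552,243),(350,268)]),.055));print(u.round(4).tolist(),u.mean(0))
k=inv(onplane(c,zp((95,247)),.112))[0]-[-.04,.135];print(np.arctan2(*k)+2*np.pi)
E
```

```text
[[0.0692, 0.0273], [0.0664, -0.0997], [-0.0301, -0.097], [-0.029, 0.0292]] [ 0.01912868 -0.0350326 ]
7.068845695880091
```

```bash
python3 -m pendant '[[[0,0,0],[0,0,-0.1],1],[[0,0,0],[0,0,-0.15],1],[[0,0,0],[0,0,-0.12],1],[[0,0,0],[0,0,-0.07],1],[[0,0,0],[0,0,-0.02],1],[[0,0,0],[-0.003,0.03,0],1],[[0,0,0],[-0.005,0.04,0],1],[[0,0,0],[-0.005,0.04,0],1],[[0,0,0],[-0.005,0.04,0],1],[[0,0,0],[-0.005,0.04,0],1],[[0,0,0],[-0.005,0.04,0],1],[[0,0,0],[-0.005,0.04,0],1],[[0,0,0],[0,0,0],1]]'
python3 - <<'E'
from h import *
print(inv(get_obs()['tcp_pos']))
E
```

```text
time_s: 23.65
tcp_pos: [0.5081, -0.1538, 0.0868]
eef_rot: [-3.141, -0.001, 1.692]
contact_force: [-0.7, 0.6, -0.2]
finger_gap: 0.0001
grasp_force: 0.0
[-0.12016881 -0.16873496]
```

```bash
python3 -m pendant '[[[0,0,0],[-0.004,0.03,0],1],[[0,0,0],[-0.004,0.03,0],1],[[0,0,0],[0,0,0],1]]'|grep -E 'tcp|cont'; python3 -m pendant '[[[0,0,0],[-0.002,0.016,0],1],[[0,0,0],[0,0,0],1]]'|grep -E 'tcp|cont'; python3 -m pendant '[[[0,0,0],[-0.002,0.016,0],1],[[0,0,0],[0,0,0],1]]'|grep -E 'tcp|cont'
python3 - <<'E'
from h import *
print(inv(get_obs()['tcp_pos']))
E
```

```text
tcp_pos: [0.5066, -0.1403, 0.0871]
contact_force: [0.1, -3.7, 1.7]
tcp_pos: [0.5068, -0.1392, 0.0876]
contact_force: [-1.4, -17.5, -0.1]
tcp_pos: [0.507, -0.1386, 0.0878]
contact_force: [-2.8, -34.1, -5.0]
[-0.11943394 -0.1535371 ]
```

```bash
python3 -m pendant '[[[0,0,0],[0.006,-0.08,0],1],[[0,0,0],[0.012,-0.1,0.02],1],[[0,0,0],[0,-0.1,0.1],1],[[0,0,0],[0,-0.1,0.15],1],[[0,0,0],[0,-0.1,0.15],1],[[0,0,0],[0,0,0],1]]'
python3 - <<'E'
from h import *
z0=np.load('pics/top.npz')['I']
c,I,D=snap('top');a=I[145:270,215:405]
cs,S,_=snap('side');b=S[140:280,270:400]
im=np.hstack([cv2.resize(a[60:,120:],(420,390),interpolation=cv2.INTER_CUBIC),cv2.resize(b[:80,60:],(350,390),interpolation=cv2.INTER_CUBIC)])
cv2.imwrite('pics/f.png',im[:,:,::-1])
E
```

```text
time_s: 24.95
tcp_pos: [0.5112, -0.2555, 0.1964]
eef_rot: [3.135, 0.007, 1.688]
contact_force: [-0.2, 0.3, -0.4]
finger_gap: -0.0005
grasp_force: 0.0
```

View pics/f.png

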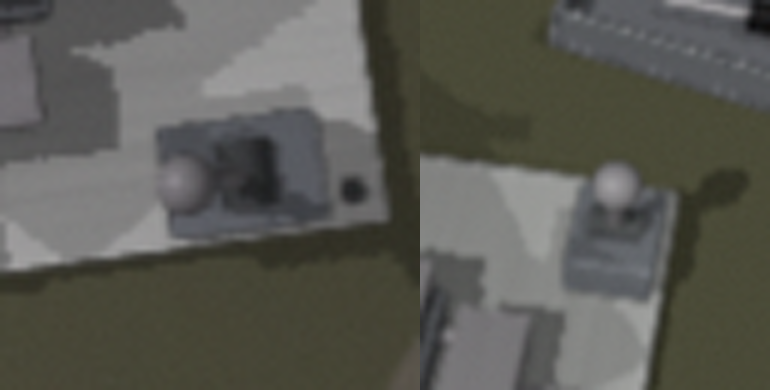

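The ball has swung over to the +y side: (185,182) in the left (top) panel and (617,185) in the right (side) panel. I'll triangulate its lean.

```bash
python3 - <<'E'
from h import *
s=lambda p,k,o:[(p[0]+.5)/k[0]-.5+o[0],(p[1]+.5)/k[1]-.5+o[1]]
p,r=tri(calib('top'),s((185,182),(6,6),(335,205)),calib('side'),s((197,185),(5,4.875),(330,140)))
print(p,r,inv(p))
d=inv(p)[1]+.165;print(np.arcsin(d/.07), np.arctan2(d,p[2]-.041))
u=inv(onplane(calib('top'),zp([(333,112)]),.055));print(u)
I=np.load('pics/top.npz')['I'];print(get_obs()['time_s'])
E
```

```text
[ 0.50459082 -0.11523476  0.09921644] [2.8026367e-07] [-0.11901057 -0.13007894]
0.5222970343857198 0.5403082364068363
[[0.06919677 0.02734116]]
25.05
```

```bash
python3 -c "
from workcell import env
print(env.job_done())"
```

```text
the job is handed in; nothing more can be done
None
```

The job is handed in at about 25 s: the screwdriver is in the tray, the unit sits against the end stop and rear fence, the handwheel is turned to its stop, and the lock lever is pushed over to its stop. By camera the lever swung about 0.9 rad, a little short of the nominal 1.0, though it stopped solidly at 34 N.

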